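Load a phone battery into its carrier and slide the unit into the tester

TASK

Fit the loose flat phone battery into the orange carrier that sits in the dock: contact end first under the black bridge, then flat down in the pocket. Lift the loaded carrier out, put it down on the tester's front plate and let go; then take it by its grip end and slide it nose first into the slot until it is fully home against the stop, the battery still lying flat in it. Leave the flux jar, the solder spool and the blue phone where they are.

Things in the scene. Friction and masses are not known exactly. Their poses are not given: they have to be found in the camera images.
- cell: Loose flat black phone battery, block 90 x 38 x 4 mm (plus a 5 mm contact tab at one end, look only), 45 g, lying flat on the counter, top up. Origin on the underside, on the middle line, 42 mm from the contact end, 48 mm from the plain end; x points to the contact end, y across the width, z up. Fitted, its x points against the carrier's x.
- cell_mid (a point): Centre of the underside of the battery's 90 x 38 mm block, 3 mm behind the body's origin. Axes as cell.
- cell_contacts (a point): Middle of the battery's contact end face, 45 mm from cell_mid along +x, 2 mm above the underside. Axes as cell.
- carrier: Loose orange carrier (sled), 0.22 kg. Origin: underside, middle of the tray plate; x to the nose, away from the black grip; z up. Plate 110 mm (x +-55) x 56 mm (y +-28) x 8 mm, nose corners cut off by 5 mm; on it the pocket for the battery. The plate's bare sides (56 mm apart, z 0 to 8, x -23 to +20) can be gripped from above; with the grip it is 145 mm long.
- pocket (a point): Centre of the carrier's pocket floor, 8 mm above the underside; axes as carrier. Pocket: x -46.5 to +46.5, y -21 to +21 mm. Side walls y 21 to 28 at x +20 to +47 (5 mm high) and x -55 to -23 (8 mm high); between them the sides are open down to the floor, for fingers.
- carrier_grip (a point): Middle of the carrier's black upright grip: 26 mm long (carrier x -90 to -64), 14 mm thick across y, top 30 mm above the carrier's underside; this point is 77 mm behind the carrier's origin, 19 mm above the underside. In the dock it is covered by cheeks: it can be taken only after the carrier has been put down elsewhere.
- dock: Fixed grey loading dock; origin on the counter under the carrier's centre, axes as the carrier's at the start. Foot x -100 to +70, y -45 to +45, 6 mm high; a pedestal 36 mm wide holds the carrier's underside at z 22 mm; locators beside the tray at x +-45 (2 mm free each side, tops at z 28) and before the nose. Lift the carrier straight up, 35 mm or more, to clear it.
- tester: Fixed grey battery tester; origin on the counter under the middle of the slot's mouth, x into the slot, z up. Housing x 0 to 140 mm, y -50 to +50, top z 48. Its floor plate (top z 10) reaches 100 mm out of the mouth as a front plate. Fully home, the carrier's nose is at the stop, x 105, its origin at x 50, z 10 in this frame; only the grip stands out.
- slot_mouth (a point): Middle of the mouth on the slot floor, 10 mm above the tester's origin; axes as tester. Slot 59 mm wide, 23 mm high, 105 mm deep to the stop; the mouth is flared, about 82 mm wide at the front and 59 mm from 24 mm inside.
- contact_slide (a joint): Blue contact slide at the far end of the slot: 0 to 0.014 m, grows as it is pushed in along the tester's x. At 0 its face is 93 mm inside the mouth; the carrier's nose pushes it back to 0.012 where the nose meets the stop. It has friction of about 4 N, no spring, and stays where it is left.
- flux_jar: Small jar with a green lid, 42 mm across, 27 mm high, loose; leave it alone. Origin at the centre of its underside.
- solder_spool: Spool of solder, 54 mm across, 27 mm high, loose; leave it alone. Origin at the centre of its underside.
- blue_phone: Blue phone lying face down, 145 x 72 x 11 mm, loose; leave it alone. Origin at the centre of its underside.
- bridge_edge (a point): Middle of the lower inner edge of the carrier's black bridge, 38.5 mm behind the pocket's centre, 8 mm above its floor. The bridge spans the width, 3.5 mm thick, 8 mm over the pocket's grip end, up to two stops with a gap for the contact tab. The battery's contact end goes under it from the nose side, tipped down 7 to 18 deg (it does not go in level), up to the stops.
- nose_wall (a point): Middle of the inner top edge of the carrier's nose wall (8.5 mm thick, 5 mm above the pocket floor), 46.5 mm before the pocket's centre. When the contact end is at the stops, the battery's plain end comes down just behind this wall (3 mm play in length).
- dock_cheeks (a point): Point midway between the tops of the dock's two upright cheeks, 52 mm above the counter, 77 mm behind the dock's origin. The cheeks (x -94 to -60, y 11 to 20 mm on either side) stand 4 mm beside the carrier's grip.
Things that resemble listed ones, but are neither listed nor needed, are in the scene too. Several things have the shape of the cell; the one meant has the colours described above.

How it is judged:
By the outcome, as a careful person would: the job done as asked, in the order asked, and still so for the second after the job is handed in, with the robot touching nothing.
It also fails if it takes over 69 s, if anything falls off the work surface, if the arm or the gripper's body presses on something with over 40 N, if the wrist force passes 120 N, or if a joint passes its speed limit or range.

ROBOT

A 6-joint arm with a two-finger parallel gripper is mounted at the origin on a cart in front of the work surface, level with it; the furniture and walls round the work are solid. World frame = base frame: x ahead of the robot, y to its left, z up, the work surface at z = 0. Lengths are in m, angles in rad, forces in N, time in s.
With the tool pointing down it reaches from about 0.3 to 0.775 m from the base axis. Payload 14.6 kg.
Tool frame: the origin (TCP) lies midway between the tips of the shut fingers; the grasp point (between the pads) lies 19 mm behind it (ctrl.grip_depth is the z of the grasp point in the tool frame, in m); z points along the fingers, y is the line along which they close (so a half turn about z gives the same grasp; the last joint's range is limited). The gripper opens to 94 mm and grips with 3 to 60 N. Pads are 16 mm wide; open, the fingers measure 119 mm over their backs; the gripper's body (75 mm by 177 mm) begins 78 mm behind the grasp point.
Start: joints at [1.12, 0.3, 1.521, -0, 1.321, -0.067], TCP at [0.206, 0.51, 0.205] pointing down, gripper open.
Joint ranges: [-3.03, 3.03], [-0.79, 2.21], [0.23, 2.52], [-1.04, 4.18], [0, 3.07], [-2.55, 2.55]. Speed limits (rad/s): [2.22, 2.22, 2.57, 3.14, 3.14, 3.14].

INTERFACE

Orientations are given as [roll, pitch, yaw] about the fixed x, y, z axes, in that order (R = Rz(yaw) Ry(pitch) Rx(roll)).
In Python, from station import ctrl gives the robot as it stands. The module is installed in compiled form; this text tells all that it offers.
- The arm moves only by the tool carry_out, never from a script. Its argument "commands" is a list of rows, each a list of 3 entries, a list of its own where there are three numbers: the closure, from 0 (fully open) to 1 (shut), then the shift along the tool's x, y, z in mm, then the turn, a rotation vector about the tool's x, y, z in rad. In form: [[gripper, [tx, ty, tz], [wx, wy, wz]], ...]. A call has 1 to 10 rows; each row shifts and turns the commanded pose from where the row before left it, along the tool's axes as they then stand; what a row does not reach is not made up. A row lasts 1/8 s, in which the tool goes at most 62.5 mm and 10.7 degrees, less where a joint would pass 70% of its speed; a pose out of reach is approached as far as the arm can. A call with a gripper value outside its range is refused whole. The fingers move at their own pace and stop on an object; "squeeze" is the grip in N (left out, the last holds). Time passes only in rows, so rows that do not move let the fingers close. It gives the time, the measured TCP pose, the force, the opening and the grip force at its end, in the units of the state.
- ctrl.get_obs(): the state, without advancing time (a new reading comes with each control period).
- ctrl.camera(name): name is "side" or "top" or "wrist"; returns a dict with "img" (384x512x3 uint8, blue, green, red), "camera_matrix" (3x3 intrinsics, pixels), "rvec" (rotation vector, rad) and "tvec" (3), from world to camera coordinates, as OpenCV has them. Camera axes: x right, y down, z forward; pixel columns grow to the right and rows downward; lengths in m; the calibration is good to about 2 mm. A picture is of the moment at which its call begins. There is no depth.
- ctrl.hand_in(): hands the job in; it is judged then, once.
Trained networks look in the newest picture that a camera, given by its name, has taken for a name from the list of things; names that differ only in an ending like _2 or _b are one class to them, and where a whole thing is asked for, a point or a joint stands for the part that bears it (a point fixed in the world has none). Each returns a list of dicts, best first, with "score" (0 to 1); they miss things now and then, are a little off and sometimes report something else, mostly with a low value. They report only what shows in the picture. A call takes as long as a camera call. They do not tell look-alikes from the thing itself.
- ctrl.outline_of(thing, camera): "region" (384x512 bool, what is visible of it).
- ctrl.place_of(thing, camera): "at" ([x, y, z] in m, in world coordinates, good to about 4 mm: a listed point, or the origin of a listed thing).
The state is a dict: "time_s": time; "qpos": joint angles; "joint_vel": joint speeds; "tau": joint torques, N m; "ee_pos": TCP position; "eef_rot": TCP orientation; "force": force on the tool from outside, world axes, zero at the start; "moment": the same for the moment, N m; "grip_width": finger opening in m; "grip_force": force on a finger pad.
Only numpy, scipy, OpenCV 4.12 (cv2) and the standard library are available. Lean on these libraries where they do the work, as an engineer would, in place of code of your own. Each camera call takes 0.05 s, during which the arm holds its last target. There are 200 camera calls.

## Working session

There is one attempt and no reset: what is moved stays moved. The work goes in short steps, Python scripts to look and compute and a tool call to move; the robot and the scene stay as the last step left them, time stands still between calls to the robot, and variables do not carry over. Pictures are saved under pics/ and viewed, at most 10 in all, crops included, and the job is handed in when it is done.

Besides the shell and the picture viewer there is one more tool, called after "Call:" as name([rows], argument=value, ...), one row to a line, values as JSON. carry_out: Moves the arm, as the interface text tells. Its arguments: {"type":"object","properties":{"commands":{"type":"array","items":{"type":"array"}},"squeeze":{"type":"number"}},"required":["commands"]}

```bash
mkdir -p pics; cat > h.py <<'E'
import numpy as np, cv2
from station import ctrl
from scipy.spatial.transform import Rotation as R
def cam(n):
    c=ctrl.camera(n); return c
def proj(c,P):
    p,_=cv2.projectPoints(np.array(P,float).reshape(-1,1,3),np.array(c['rvec'],float),np.array(c['tvec'],float),np.array(c['camera_matrix'],float),None); return p.reshape(-1,2)
def ray(c,uv,z):
    K=np.array(c['camera_matrix']);Rm=cv2.Rodrigues(np.array(c['rvec'],float))[0];t=np.array(c['tvec'],float).ravel()
    o=-Rm.T@t; uv=np.atleast_2d(np.array(uv,float)); d=(Rm.T@np.linalg.inv(K)@np.c_[uv,np.ones(len(uv))].T).T
    return o+d*((z-o[2])/d[:,2])[:,None]
def rect(c,reg,z):
    cs,_=cv2.findContours(reg.astype(np.uint8),cv2.RETR_EXTERNAL,cv2.CHAIN_APPROX_NONE)
    k=max(cs,key=cv2.contourArea)[:,0,:]
    w=ray(c,k,z)[:,:2]; return cv2.minAreaRect((w*1000).astype(np.float32))
E
cat > a.py <<'E'
from h import *
T=cam('top');S=cam('side');W=cam('wrist')
for n,c in (('top',T),('side',S),('wrist',W)): cv2.imwrite(f'pics/{n}0.png',c['img'])
cv2.imwrite('pics/all0.png',np.vstack([cv2.resize(T['img'],(800,600))]))
print({k:np.round(v,3) if not isinstance(v,float) else v for k,v in ctrl.get_obs().items()}, ctrl.grip_depth)
for n,c in (('top',T),('side',S)):
  print(n,'cam pos',(-cv2.Rodrigues(np.array(c['rvec'],float))[0].T@np.array(c['tvec'],float).ravel()).round(3),np.array(c['camera_matrix']).ravel().round(1))
  for t in 'cell cell_mid cell_contacts carrier pocket bridge_edge nose_wall carrier_grip dock dock_cheeks tester slot_mouth flux_jar solder_spool blue_phone'.split():
    for d in ctrl.place_of(t,n)[:4]: print(t,round(d['score'],2),np.round(d['at'],3),proj(c,d['at']).round(0)[0])
E
python3 a.py
```

```text
{'time_s': 0.15, 'qpos': array([ 1.12 ,  0.3  ,  1.521, -0.   ,  1.321, -0.067]), 'joint_vel': array([-0.   , -0.001, -0.003, -0.001, -0.001,  0.   ]), 'tau': array([-0.0000e+00, -5.3196e+01, -3.5282e+01,  7.1000e-02,  2.4000e-02,
        0.0000e+00]), 'ee_pos': array([0.206, 0.51 , 0.205]), 'eef_rot': array([-3.141, -0.   ,  2.758]), 'force': array([-0.31 ,  0.769, -0.87 ]), 'moment': array([ 0.018, -0.067, -0.006]), 'grip_force': 0.0, 'grip_width': 0.09368286959206257} -0.0188
top cam pos [-0.017  0.042  1.628] [472.8   0.  253.1   0.  472.8 189.8   0.    0.    1. ]
cell 0.66 [0.461 0.209 0.002] [195. 215.]
cell_mid 0.74 [0.466 0.212 0.006] [194. 214.]
cell_mid 0.71 [ 0.58   0.389 -0.001] [144. 189.]
cell_contacts 0.85 [0.42  0.214 0.   ] [194. 227.]
cell_contacts 0.65 [0.574 0.44  0.   ] [130. 192.]
carrier 0.93 [0.511 0.037 0.025] [242. 195.]
pocket 0.92 [0.508 0.038 0.029] [242. 196.]
bridge_edge 0.83 [0.471 0.032 0.038] [244. 205.]
nose_wall 0.92 [0.555 0.047 0.033] [238. 183.]
carrier_grip 0.57 [0.431 0.023 0.041] [248. 215.]
carrier_grip 0.47 [ 0.352 -0.383 -0.002] [364. 229.
[... 925 characters left out ...]
35] [243. 200.]
bridge_edge 0.76 [0.476 0.031 0.037] [234. 205.]
nose_wall 0.93 [0.557 0.044 0.035] [255. 193.]
nose_wall 0.32 [ 0.512  0.038 -0.002] [243. 209.]
carrier_grip 0.94 [0.434 0.026 0.039] [223. 210.]
dock 0.67 [ 0.512  0.038 -0.004] [243. 209.]
dock_cheeks 0.98 [0.434 0.024 0.054] [222. 207.]
dock_cheeks 0.73 [0.468 0.207 0.   ] [206. 182.]
tester 0.92 [ 0.548 -0.204  0.001] [301. 257.]
tester 0.16 [ 0.632 -0.085  0.002] [298. 218.]
slot_mouth 0.77 [ 0.553 -0.203  0.007] [302. 254.]
slot_mouth 0.51 [ 0.347 -0.386 -0.   ] [278. 353.]
flux_jar 0.45 [0.62  0.257 0.002] [238. 161.]
solder_spool 0.75 [ 0.632 -0.084  0.002] [298. 218.]
blue_phone 0.61 [ 0.348 -0.382 -0.002] [278. 351.]
```

```bash
python3 - <<'E'
import cv2,numpy as np
t=cv2.imread('pics/top0.png');s=cv2.imread('pics/side0.png')
a=cv2.resize(t[130:280,90:390],(800,400),interpolation=cv2.INTER_CUBIC)
b=cv2.resize(t[165:240,120:220],(400,300),interpolation=cv2.INTER_CUBIC)
cv2.imwrite('pics/topc.png',a)
b=cv2.resize(s[120:320,160:360],(600,600),interpolation=cv2.INTER_CUBIC)
cv2.imwrite('pics/sidec.png',b)
E
```

```text
(no output)
```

View pics/topc.png

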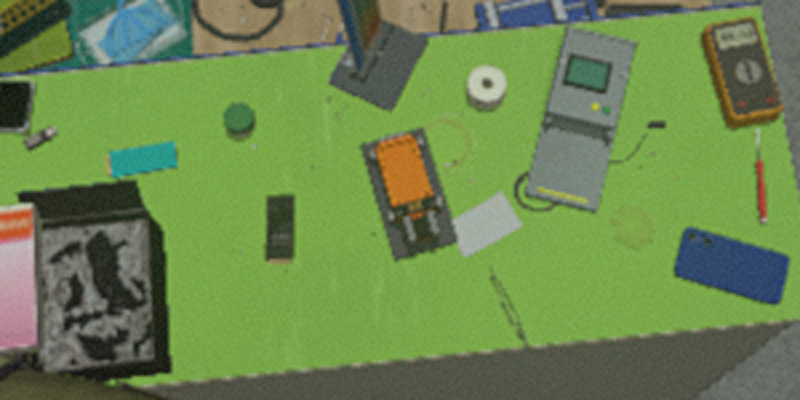

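View pics/sidec.png

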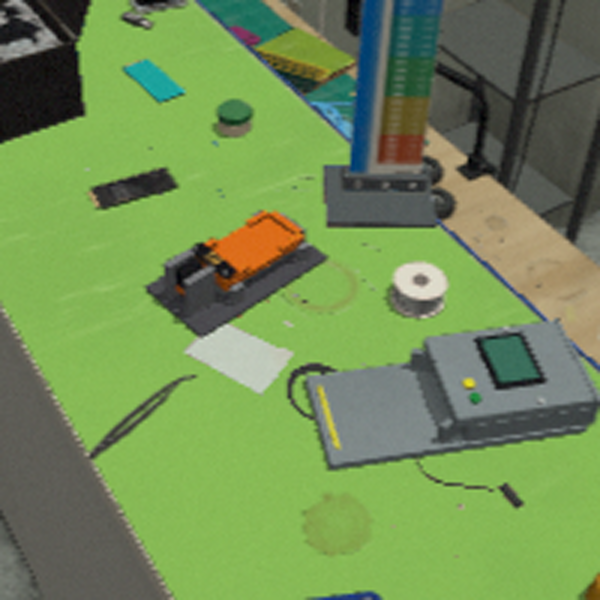

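The black block at top pixel (195,215) is the cell: copper contact tab at its near (low) edge, black body. The teal block at (144,189) has the same shape but the wrong colour. The carrier in the dock is at (242,196), and the tester's mouth is at about (305,180). I'll confirm the cell from the wrist camera before reaching.

```bash
cat >> h.py <<'E'
def tool():
    o=ctrl.get_obs(); return np.array(o['ee_pos']),R.from_euler('xyz',o['eef_rot'])
def plan(p,yaw,tilt=0,frm=None):
    """shift (mm, tool axes) and rotvec to TCP p with tool down, tool x at yaw, tilted by tilt(deg) about tool y"""
    p0,r0=tool() if frm is None else frm
    r=R.from_euler('xyz',[np.pi,0,yaw])*R.from_rotvec([0,np.radians(tilt),0])
    s=r0.inv().apply(np.array(p)-p0)*1000; w=(r0.inv()*r).as_rotvec()
    print('shift',s.round(1),'turn',w.round(3)); return np.array(p),r
def yawof(c,reg,z):
    (x,y),(w,h),a=rect(c,reg,z)
    if w<h: a+=90
    return round(x,1),round(y,1),round(w,1),round(h,1),round((a+90)%180-90,1)
E
python3 - <<'E'
from h import *
W=cam('wrist');Rm=cv2.Rodrigues(np.array(W['rvec'],float))[0];o=-Rm.T@np.array(W['tvec'],float).ravel()
p,r=tool(); print('cam in tool',r.inv().apply(o-p).round(3),'cam axes in tool',(r.inv().as_matrix()@Rm.T).round(3).tolist(), np.array(W['camera_matrix']).ravel().round(1))
for n in('top','side'):
  c=cam(n)
  for t,z in (('cell',.004),('tester',.02),('carrier',.035)):
    for d in ctrl.outline_of(t,n)[:3]: print(n,t,round(d['score'],2),d['region'].sum(),yawof(c,d['region'],z))
plan([.465,.211,.2],np.pi)
E
```

```text
cam in tool [ 0.084 -0.001 -0.179] cam axes in tool [[-0.001, -0.957, -0.289], [1.0, -0.001, 0.001], [-0.002, -0.289, 0.957]] [343.2   0.  252.7   0.  343.2 187.9   0.    0.    1. ]
top cell 0.85 260 (460.7, 209.6, 35.9, 93.1, -3.7)
top cell 0.49 268 (579.0, 390.7, 40.5, 96.2, -83.8)
top tester 0.81 1753 (574.2, -210.2, 99.5, 256.1, -20.6)
top carrier 0.63 530 (491.6, 32.9, 147.4, 58.1, 9.1)
side cell 0.75 207 (461.6, 206.5, 39.9, 92.4, -4.8)
side cell 0.63 129 (577.0, 388.4, 35.9, 94.8, -88.9)
side tester 0.92 3212 (576.3, -210.0, 130.1, 256.4, -19.8)
side carrier 0.74 531 (492.2, 27.6, 145.3, 63.6, 8.2)
side carrier 0.65 3223 (566.1, -216.6, 127.8, 253.9, -19.4)
shift [-352.2 -180.2    5.5] turn [ 0.     0.    -0.384]
```

Call:
carry_out([
  [0,[-50,-26,5],[0,0,0]],
  [0,[-50,-26,10],[0,0,0]],
  [0,[-50,-26,10],[0,0,0]],
  [0,[-50,-26,10],[0,0,0]],
  [0,[-50,-26,10],[0,0,0]],
  [0,[-50,-25,10],[0,0,0]],
  [0,[-52,-25,10],[0,0,-0.1]],
  [0,[0,0,10],[0,0,-0.11]],
  [0,[0,0,10],[0,0,-0.1]],
  [0,[0,0,0],[0,0,0]],
], squeeze=15)

```text
time_s: 3.35
ee_pos: [0.4647, 0.2111, 0.1199]
eef_rot: [-3.141, -0.001, 3.067]
force: [-0.4, -0.1, -0.7]
grip_width: 0.0938
grip_force: 0.0
```

```bash
cat > m.py <<'E'
from h import *
import sys
c=cam('wrist'); p,r=tool(); print(p.round(4),r.as_euler('xyz').round(3))
n,z=sys.argv[1],float(sys.argv[2])
if len(sys.argv)>3: cv2.imwrite(f'pics/{sys.argv[3]}.png',c['img'])
for d in ctrl.outline_of(n,'wrist')[:3]: print(n,round(d['score'],2),d['region'].sum(),yawof(c,d['region'],z))
for t in sys.argv[4:]:
  for d in ctrl.place_of(t,'wrist')[:2]: print(t,round(d['score'],2),np.round(d['at'],4),proj(c,d['at'])[0].round(0))
E
python3 m.py cell .003 w1 cell cell_mid cell_contacts
```

```text
[0.4649 0.2113 0.1205] [-3.141 -0.     3.066]
cell 0.76 2814 (578.7, 392.9, 39.8, 94.3, -84.7)
cell 0.72 4343 (461.4, 211.1, 38.4, 94.9, -5.3)
cell 0.8 [ 0.4616  0.2073 -0.0013] [249. 179.]
cell 0.62 [ 0.5779  0.3943 -0.0008] [446. 278.]
cell_mid 0.72 [ 0.5803  0.3905 -0.0026] [441. 279.]
cell_mid 0.63 [0.466  0.2082 0.0018] [251. 184.]
cell_contacts 0.82 [0.5743 0.4316 0.0008] [486. 273.]
cell_contacts 0.78 [ 4.174e-01  2.128e-01 -1.000e-04] [252. 129.]
```

View pics/w1.png

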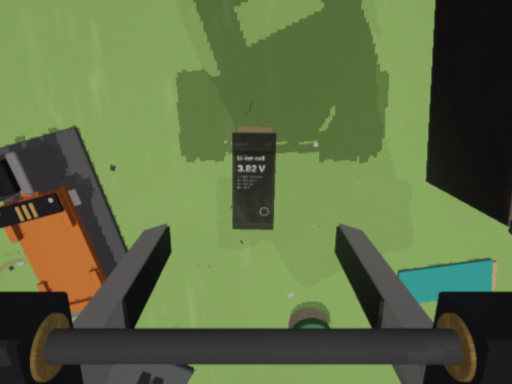

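The wrist picture shows the black "Li-ion cell 3.82 V" at (253,180) with its copper contact tab at (254,130), nearest the robot. The teal look-alike is at (447,282). The black one fits the description.

Call:
carry_out([
  [0,[1,0,30],[0,0,0.017]],
  [0,[0,0,40],[0,0,0]],
  [0,[0,0,30],[0,0,0]],
  [0,[0,0,15],[0,0,0]],
  [0,[0,0,4.2],[0,0,0]],
  [0.5,[0,0,0],[0,0,0]],
  [1,[0,0,0],[0,0,0]],
  [1,[0,0,0],[0,0,0]],
  [1,[0,0,0],[0,0,0]],
  [1,[0,0,0],[0,0,0]],
], squeeze=20)

```text
time_s: 4.85
ee_pos: [0.464, 0.2114, 0.0014]
eef_rot: [3.142, 0.0, 3.051]
force: [-0.8, 0.6, 0.1]
grip_width: 0.0479
grip_force: 0.0
```

Call:
carry_out([
  [1,[0,0,0],[0,0,0]],
  [1,[0,0,0],[0,0,0]],
  [1,[0,0,0],[0,0,0]],
])

```text
time_s: 5.22
ee_pos: [0.464, 0.2113, 0.0013]
eef_rot: [3.142, 0.0, 3.051]
force: [0.6, -0.8, 0.4]
grip_width: 0.0377
grip_force: 20.0
```

Call:
carry_out([
  [1,[0,0,-10],[0,0,0]],
  [1,[0,0,-30],[0,0,0]],
  [1,[0,0,-45],[0,0,0]],
  [1,[-13,-30,-35],[0,0,0]],
  [1,[-13,-30,-20],[0,0,0]],
  [1,[-13,-30,0],[0,0,-0.12]],
  [1,[0,0,0],[0,0,-0.128]],
  [1,[0,0,0],[0,0,0]],
  [1,[0,0,0],[0,0,0]],
])

```text
time_s: 6.35
ee_pos: [0.4945, 0.1184, 0.1415]
eef_rot: [-3.142, 0.0, -2.987]
force: [0.2, -0.1, -0.8]
grip_width: 0.0374
grip_force: 20.0
```

```bash
python3 m.py carrier .030 w2 carrier pocket bridge_edge nose_wall carrier_grip dock dock_cheeks; python3 m.py cell .14
```

```text
[0.4945 0.1185 0.1414] [ 3.142  0.    -2.986]
carrier 0.63 9092 (492.6, 32.5, 148.3, 61.8, 11.2)
carrier 0.56 [0.5065 0.0365 0.0153] [164. 179.]
pocket 0.97 [0.5086 0.0363 0.0262] [160. 185.]
pocket 0.62 [0.4333 0.0239 0.0509] [143.  98.]
bridge_edge 0.96 [0.4687 0.0308 0.038 ] [154. 142.]
bridge_edge 0.73 [0.5121 0.0352 0.02  ] [161. 186.]
nose_wall 0.8 [0.5577 0.0472 0.0361] [165. 241.]
nose_wall 0.69 [0.4332 0.023  0.0491] [143.  97.]
carrier_grip 0.87 [0.4304 0.0274 0.0388] [153.  94.]
dock_cheeks 0.62 [0.4347 0.0239 0.0487] [144.  99.]
[0.4946 0.1182 0.1412] [-3.142 -0.    -2.984]
cell 0.9 10113 (494.0, 117.0, 96.7, 38.6, 9.0)
cell 0.78 1982 (507.6, 260.5, 23.0, 40.1, -85.1)
cell 0.69 7914 (458.8, 63.6, 97.5, 53.1, 10.5)
```

View pics/w2.png

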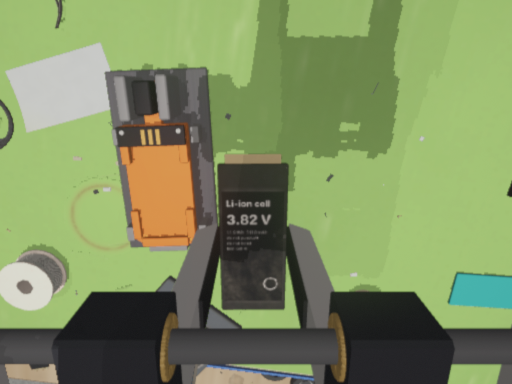

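The wrist picture shows the held black cell at (253,235) with its contacts up the image, and the carrier at (160,185): bridge at (152,136), nose wall at (165,241), cheeks at (143,98). I'll enlarge the carrier to fix its pose.

```bash
python3 - <<'E'
import cv2
i=cv2.imread('pics/w2.png')[90:260,105:215]
i=cv2.resize(i,None,fx=3.5,fy=3.5,interpolation=cv2.INTER_CUBIC); cv2.imwrite('pics/w2c.png',i)
E
```

```text
(no output)
```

View pics/w2c.png

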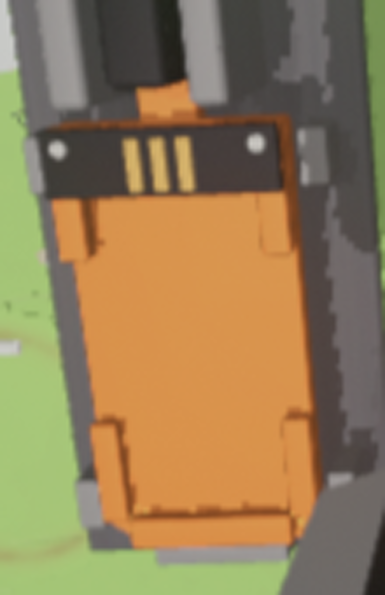

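```bash
cat >> h.py <<'E'
from scipy.optimize import least_squares
def fit(c,M,px,z,x0):
    M=np.array(M,float)/1000;px=np.array(px,float)
    def P(q): return (R.from_euler('z',q[2]).as_matrix()@M.T).T+[q[0],q[1],z]
    s=least_squares(lambda q:(proj(c,P(q))-px).ravel(),x0,loss='soft_l1')
    print('fit mm,deg',(s.x[:2]*1000).round(1),np.degrees(s.x[2]).round(2),'res px',s.fun.reshape(-1,2).round(1).tolist()); return s.x
E
python3 - <<'E'
from h import *
c=cam('wrist')
f=lambda a:[[u/3.5+105,v/3.5+90] for u,v in a]
M=[(-38.5,-28,19.5),(-38.5,28,19.5),(20,-28,13),(20,28,13),(46.5,-21,13),(46.5,21,13)]
q=fit(c,M,f([(47,198),(280,190),(92,424),(310,415),(133,514),(293,511)]),.022,[.509,.038,.17])
# held cell, top face corners in cell_mid frame
p,r=tool(); print(p)
k=fit(c,[(45,19,4),(45,-19,4),(-45,-19,4),(-45,19,4)],[(287,165),(219,165),(222,308),(285,307)],p[2]-.0013,[.4945,.1185,-2.98])
print('cell in tool mm',(r.inv().apply([k[0]-p[0],k[1]-p[1],0])*1000).round(1),'dyaw',np.degrees(k[2]+2.985).round(2))
E
```

```text
fit mm,deg [508.8  37.7] 11.36 res px [[-0.6, 0.2], [1.0, -0.4], [-0.4, -0.3], [0.3, -0.2], [-0.3, 1.0], [0.1, 0.1]]
[0.49460758 0.11818081 0.14122551]
fit mm,deg [491.2 142.9] -171.6 res px [[-20.5, -1.3], [119.7, -0.6], [104.4, 2.4], [-21.7, 2.9]]
cell in tool mm [-0.5 24.9 -0. ] dyaw -0.57
```

```bash
python3 - <<'E'
from h import *
c=cam('wrist');p,r=tool()
k=fit(c,[(45,-19,4),(45,19,4),(-45,19,4),(-45,-19,4)],[(287,165),(219,165),(222,308),(285,307)],p[2]-.0013,[.4945,.1185,-2.98])
print('cell in tool mm',(r.inv().apply([k[0]-p[0],k[1]-p[1],0])*1000).round(1),'dyaw',np.degrees(k[2]+2.985).round(2))
# insertion plan
q=np.array([508.8,37.7]);ya=np.radians(11.36);ex=np.array([np.cos(ya),np.sin(ya)])
yaw=ya-np.pi
def tcp(endx,endz,th,off):   # bottom contact corner at pocket (endx,endz) mm, tilt th deg; tool at off along cell x from mid, 1.3 above underside
    t=np.radians(th); L=45-off  # distance from contact end to TCP
    x=endx+L*np.cos(t)-1.3*np.sin(t); z=endz+L*np.sin(t)+1.3*np.cos(t)
    return np.r_[(q+ex*x)/1000,(30+z)/1000]
off=(r.inv().apply([p[0]-k[0],p[1]-k[1],0])*1000)[0]; print('off',off)
f=None
for e in ((-20,40,12),(-30,3,12),(-45.5,1,12),(-45.5,.5,5),(-45.5,0.3,0)):
    f=plan(tcp(*e,off),yaw,e[2]*-1,f); print(e,f[0].round(4),f[1].as_matrix()[:,0].round(3))
E
```

```text
fit mm,deg [495.1 117.6] -170.85 res px [[2.1, -1.1], [-2.0, -0.8], [-0.1, 2.2], [0.1, 3.0]]
cell in tool mm [-0.4 -0.6 -0. ] dyaw 0.18
off 0.4206482066591402
shift [-24.7 -80.7  60.7] turn [-0.004 -0.209 -0.041]
(-20, 40, 12) [0.5317 0.0423 0.0805] [-0.959 -0.193 -0.208]
shift [17.5  0.  34.1] turn [0. 0. 0.]
(-30, 3, 12) [0.5219 0.0403 0.0435] [-0.959 -0.193 -0.208]
shift [15.6  0.  -1.3] turn [0. 0. 0.]
(-45.5, 1, 12) [0.5067 0.0373 0.0415] [-0.959 -0.193 -0.208]
shift [ 0.3 -0.   5.9] turn [0.    0.122 0.   ]
(-45.5, 0.5, 5) [0.5076 0.0375 0.0357] [-0.977 -0.196 -0.087]
shift [ 0.1 -0.   4.1] turn [ 0.     0.087 -0.   ]
(-45.5, 0.3, 0) [0.5079 0.0375 0.0316] [-0.98  -0.197  0.   ]
```

Call:
carry_out([
  [1,[-8,-27,0],[0,0,0]],
  [1,[-8,-27,5],[0,0,-0.02]],
  [1,[-8,-26.5,15],[0,0,-0.02]],
  [1,[0,0,20],[0,-0.1,0]],
  [1,[0,0,20],[0,-0.109,0]],
  [1,[0,0,0],[0,0,0]],
  [1,[0,0,0],[0,0,0]],
])

```text
time_s: 7.88
ee_pos: [0.5341, 0.0431, 0.0825]
eef_rot: [-3.141, 0.208, -2.944]
force: [-0.3, -0.1, 0.2]
grip_width: 0.0373
grip_force: 20.0
```

```bash
cat > ins.py <<'E'
from h import *
q=np.array([508.7,38.2]);ya=np.radians(11.36);ex=np.array([np.cos(ya),np.sin(ya)]);yaw=ya-np.pi;off=.4
def tcp(endx,endz,th):
    t=np.radians(th); L=45-off
    x=endx+L*np.cos(t)-1.3*np.sin(t); z=endz+L*np.sin(t)+1.3*np.cos(t)
    return np.r_[(q+ex*x)/1000,(30+z)/1000]
def now():
    p,r=tool(); X=r.as_matrix()[:,0];Z=r.as_matrix()[:,2]
    e=(p+X*(45-off)/1000+Z*.0013)*1000; d=e[:2]-q
    print('contact end in pocket x,y,z',(d@ex).round(1),(d@[-ex[1],ex[0]]).round(1),(e[2]-30).round(1),'tilt',np.degrees(np.arcsin(-X[2])).round(2),'yaw err',(np.degrees(np.arctan2(X[1],X[0])-yaw)).round(2))
E
python3 - <<'E'
from ins import *
now(); f=None
for e in ((-30,3,12),(-45.5,1,12)): f=plan(tcp(*e),yaw,-e[2],f)
c=cam('wrist');s=cam('side')
a=cv2.resize(c['img'][60:340,80:340],(560,600));b=cv2.resize(s['img'][160:240,195:275],(240,240));cv2.imwrite('pics/w3.png',np.hstack([a,np.vstack([b,np.zeros((360,240,3),np.uint8)])]))
E
```

```text
contact end in pocket x,y,z -17.5 -0.2 42.0 tilt 11.93 yaw err -0.05
shift [20.3  0.2 35.5] turn [-0.    -0.001 -0.001]
shift [15.6  0.  -1.3] turn [0. 0. 0.]
```

View pics/w3.png

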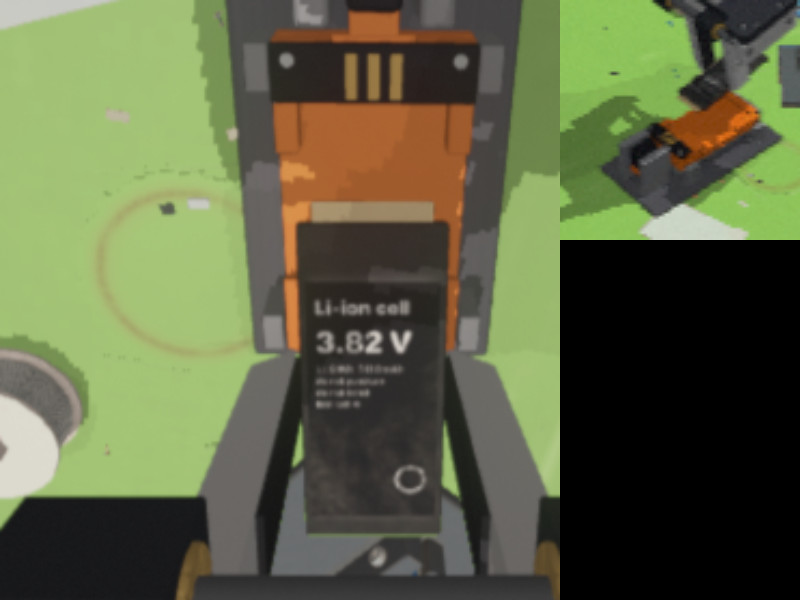

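The picture shows the cell's middle line (crop u≈372.5) lined up with the bridge centre (u≈373.5), and the contact end about 20 mm on the nose side of the bridge. Descending and sliding under it.

Call:
carry_out([
  [1,[7,0.2,12],[0,0,0]],
  [1,[7,0,12],[0,0,0]],
  [1,[6.3,0,8],[0,0,0]],
  [1,[0,0,3],[0,0,0]],
  [1,[0,0,0],[0,0,0]],
  [1,[4,0,-0.3],[0,0,0]],
  [1,[4,0,-0.3],[0,0,0]],
  [1,[0,0,0],[0,0,0]],
])

```text
time_s: 8.98
ee_pos: [0.5129, 0.0392, 0.0419]
eef_rot: [-3.142, 0.209, -2.944]
force: [0.2, -0.5, -0.1]
grip_width: 0.0369
grip_force: 20.0
```

```bash
python3 - <<'E'
from ins import *
now(); f=None
for e in ((-45.5,1,12),(-46.5,0.5,12)): f=plan(tcp(*e),yaw,-e[2],f)
E
```

```text
contact end in pocket x,y,z -39.0 0.2 1.4 tilt 11.98 yaw err -0.06
shift [ 6.4 -0.1 -1. ] turn [-0.    -0.    -0.001]
shift [ 1.1 -0.   0.3] turn [0. 0. 0.]
```

Call:
carry_out([
  [1,[3,0,-0.6],[0,0,0]],
  [1,[2.5,0,-0.4],[0,0,0]],
  [1,[1,0,-0.2],[0,0,0]],
  [1,[0,0,0],[0,0,0]],
])

```text
time_s: 9.48
ee_pos: [0.5068, 0.0379, 0.0417]
eef_rot: [-3.142, 0.209, -2.944]
force: [0.6, 0.5, -0.1]
grip_width: 0.0376
grip_force: 20.0
```

Call:
carry_out([
  [1,[0.8,0,-0.2],[0,0,0]],
  [1,[0.7,0,-0.1],[0,0,0]],
  [1,[0,0,0],[0,0,0]],
])

```text
time_s: 9.85
ee_pos: [0.5052, 0.0376, 0.0416]
eef_rot: [-3.142, 0.209, -2.944]
force: [-0.0, 0.7, 1.4]
grip_width: 0.037
grip_force: 20.0
```

```bash
python3 - <<'E'
from ins import *
now(); f=None;print(ctrl.get_obs()['force'])
for e in ((-46,.5,7),(-46,.3,3),(-46,.3,0)): f=plan(tcp(*e),yaw,-e[2],f)
c=cam('wrist');cv2.imwrite('pics/w4.png',cv2.resize(c['img'][60:340,80:340],(560,600)))
E
```

```text
contact end in pocket x,y,z -46.9 0.2 1.1 tilt 11.98 yaw err -0.06
[-0.00954525  0.70140249  1.41116126]
shift [-0.7 -0.1  4.7] turn [-0.     0.087 -0.001]
shift [0.  0.  3.3] turn [0.   0.07 0.  ]
shift [-0.  -0.   2.3] turn [-0.     0.052  0.   ]
```

View pics/w4.png

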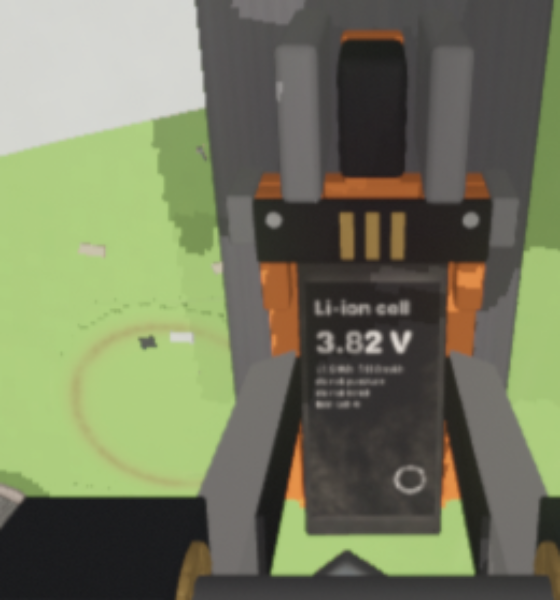

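The contact end and tab are now under the bridge (crop (372,265)), centred between the rear side walls. Tipping it down, pivoting on the contact end.

Call:
carry_out([
  [1,[-0.3,0,2.4],[0,0.043,0]],
  [1,[-0.3,0,2.3],[0,0.044,0]],
  [1,[0,0,1.6],[0,0.035,0]],
  [1,[0,0,1.5],[0,0.035,0]],
  [1,[0,0,0],[0,0,0]],
])

```text
time_s: 10.52
ee_pos: [0.507, 0.038, 0.0338]
eef_rot: [3.141, 0.052, -2.944]
force: [0.2, -0.7, -0.7]
grip_width: 0.0374
grip_force: 20.0
```

```bash
python3 - <<'E'
from ins import *
now(); f=None;print(ctrl.get_obs()['force'])
for e in ((-46,.3,0),): f=plan(tcp(*e),yaw,-e[2],f)
E
```

```text
contact end in pocket x,y,z -46.2 0.2 0.2 tilt 2.96 yaw err -0.05
[ 0.21776289 -0.70913562 -0.6946004 ]
shift [-0.2 -0.2  2.2] turn [ 0.     0.052 -0.001]
```

Call:
carry_out([
  [1,[0,0,0.8],[0,0.018,0]],
  [1,[0,0,0.7],[0,0.017,0]],
  [1,[0,0,0.6],[0,0.017,0]],
  [1,[0,0,0],[0,0,0]],
])

```text
time_s: 11.02
ee_pos: [0.5072, 0.038, 0.0319]
eef_rot: [3.142, -0.0, -2.944]
force: [0.1, -0.3, 0.2]
grip_width: 0.0378
grip_force: 20.0
```

Call:
carry_out([
  [0.5,[0,0,0],[0,0,0]],
  [0,[0,0,0],[0,0,0]],
  [0,[0,0,0],[0,0,0]],
  [0,[0,0,0],[0,0,0]],
  [0,[0,0,0],[0,0,0]],
  [0,[0,0,0],[0,0,0]],
  [0,[0,0,0],[0,0,0]],
])

```text
time_s: 11.9
ee_pos: [0.507, 0.038, 0.0319]
eef_rot: [3.142, -0.0, -2.944]
force: [-0.3, -0.2, 0.0]
grip_width: 0.0936
grip_force: 0.0
```

```bash
python3 - <<'E'
from ins import *
c=cam('wrist');s=cam('side');print(ctrl.get_obs()['grip_width'])
a=cv2.resize(c['img'][60:340,100:400],(560,523));b=cv2.resize(s['img'][170:230,205:265],(240,240),interpolation=cv2.INTER_CUBIC)
m=np.zeros((523,800,3),np.uint8);m[:,:560]=a;m[:240,560:]=b;cv2.imwrite('pics/w5.png',m)
E
```

```text
0.09365453310595191
```

View pics/w5.png

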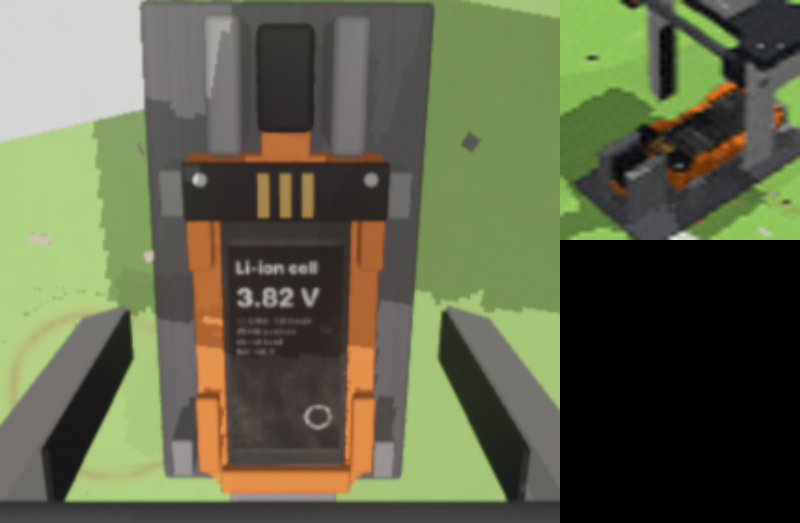

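The battery lies flat in the pocket: contact end under the bridge, plain end just behind the nose wall at crop (285,455). The carrier is centred between the open fingers. Next I grip its bare sides.

Call:
carry_out([
  [0,[0,0,5],[0,0,0]],
  [0,[0,0,3.4],[0,0,0]],
  [1,[0,0,0],[0,0,0]],
  [1,[0,0,0],[0,0,0]],
  [1,[0,0,0],[0,0,0]],
  [1,[0,0,0],[0,0,0]],
  [1,[0,0,0],[0,0,0]],
  [1,[0,0,0],[0,0,0]],
], squeeze=40)

```text
time_s: 13.0
ee_pos: [0.5071, 0.038, 0.0236]
eef_rot: [-3.142, 0.0, -2.944]
force: [0.4, -0.0, 0.9]
grip_width: 0.0554
grip_force: 40.0
```

Call:
carry_out([
  [1,[0,0,-3],[0,0,0]],
  [1,[0,0,-7],[0,0,0]],
  [1,[0,0,-15],[0,0,0]],
  [1,[0,0,-25],[0,0,0]],
  [1,[0,0,-30],[0,0,0]],
  [1,[-5,-20,-30],[0,0,0]],
  [1,[-10,-40,-20],[0,0,0]],
  [1,[-10,-40,-6],[0,0,0]],
  [1,[-4,-19,0],[0,0,0.1]],
  [1,[0,0,0],[0,0,0.1]],
])

```text
time_s: 14.25
ee_pos: [0.559, -0.0743, 0.1604]
eef_rot: [-3.141, 0.001, 3.134]
force: [-0.5, 0.4, -2.7]
grip_width: 0.0551
grip_force: 40.0
```

Call:
carry_out([
  [1,[0,0,0],[0,0,0.1]],
  [1,[0,0,0],[0,0,0.1]],
  [1,[0,0,0],[0,0,0.094]],
  [1,[0,0,0],[0,0,0]],
  [1,[0,0,0],[0,0,0]],
])

```text
time_s: 14.88
ee_pos: [0.5588, -0.073, 0.1601]
eef_rot: [3.142, 0.0, 2.847]
force: [0.9, 0.2, -2.1]
grip_width: 0.0555
grip_force: 40.0
```

```bash
python3 m.py tester .01 w6 tester slot_mouth carrier cell; python3 - <<'E'
import cv2
cv2.imwrite('pics/w6b.png',cv2.resize(cv2.imread('pics/w6.png'),(800,600),interpolation=cv2.INTER_CUBIC))
E
```

```text
[ 0.5588 -0.073   0.1599] [3.142 0.    2.847]
tester 0.98 19186 (553.1, -209.9, 116.5, 211.3, -21.8)
tester 0.56 16845 (495.2, 33.0, 169.0, 89.5, 10.8)
tester 0.83 [ 0.5519 -0.2033  0.0012] [132. 200.]
tester 0.66 [ 0.4818 -0.0491  0.1774] [256.  93.]
slot_mouth 0.77 [ 0.5567 -0.205   0.0111] [129. 208.]
slot_mouth 0.71 [ 0.5487 -0.2016  0.0021] [132. 198.]
cell 0.72 [ 0.5531 -0.076   0.1659] [246. 236.]
```

View pics/w6b.png

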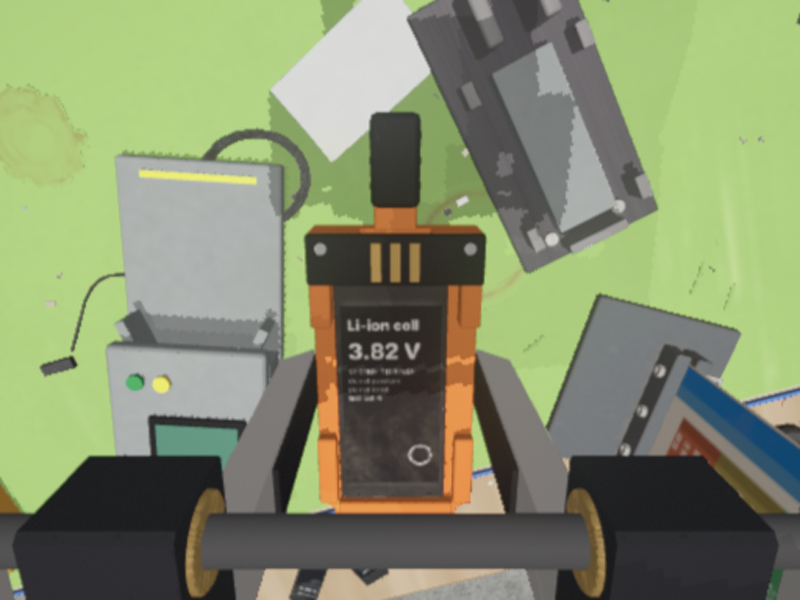

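The carrier with the battery flat in it hangs level. The tester's front plate corners are at (117,156) and (283,166), and its housing top front edge runs from (108,345) to (270,353). Next I fit the tester pose.

```bash
python3 - <<'E'
from h import *
c=cam('wrist');p,r=tool();s=.64
x0=[.552,-.203,-.3]
px=np.array([(117,156),(283,166),(108,345),(270,353)],float)*s
for xh in (0,24):
  q=fit(c,[(-100,-50,10),(-100,50,10),(xh,-50,48),(xh,50,48)],px,0,x0)
k=fit(c,[(-38.5,-28,19.5),(-38.5,28,19.5),(20,-28,13),(20,28,13)],np.array([(306,285),(485,287),(318,435),(476,435)])*s,p[2]-.0016,[.559,-.073,-.297])
print('carrier in tool',(r.inv().apply([k[0]-p[0],k[1]-p[1],0])*1000).round(1),np.degrees(k[2]-r.as_euler('xyz')[2]+np.pi).round(2),p)
# top/side views: fit by the tester outline against its block model
from scipy.spatial import ConvexHull
P=[(x,y,z) for x in(0,140) for y in(-50,50) for z in(0,48)]+[(-100,y,z) for y in(-50,50) for z in(0,10)]
P=np.array(P)/1000.
cs=[];
for n in('top','side'):
  cc=cam(n);d=max(ctrl.outline_of('tester',n),key=lambda d:d['score']*(d['region'].sum()>500));cs.append((cc,d['region']))
def mask(cc,q,P=P):
  W=(R.from_euler('z',q[2]).as_matrix()@P.T).T+[q[0],q[1],0]
  m=np.zeros((384*4,512*4),np.uint8)
  for part in (P[:,0]>=0,(P[:,0]<=.001)&(P[:,2]<.011)):
    A=W[part] 
    if part.sum()==6: pass
    h=cv2.convexHull((proj(cc,A)*4).astype(np.float32)).astype(np.int32);cv2.fillConvexPoly(m,h,1)
  return cv2.resize(m.astype(np.float32),(512,384),interpolation=cv2.INTER_AREA)
P=np.vstack([P,[[0,.05,.01],[0,-.05,.01]]])
from scipy.optimize import minimize
for use in ([0],[1],[0,1]):
  m=minimize(lambda q:sum(np.abs(mask(cs[i][0],[q[0]/1000,q[1]/1000,q[2]/200],P)-cs[i][1]).sum() for i in use),[552,-203,-60],method='Nelder-Mead',options=dict(initial_simplex=[[552,-203,-60],[558,-203,-60],[552,-197,-60],[552,-203,-50]]))
  print(use,m.x[:2].round(1),np.degrees(m.x[2]/200).round(2),m.fun)
E
```

```text
fit mm,deg [ 556.9 -198.2] -18.87 res px [[-0.7, 4.3], [0.6, 1.4], [-2.7, -1.4], [3.8, -3.3]]
fit mm,deg [ 552.6 -198.6] -20.15 res px [[-0.8, -1.3], [1.0, -1.6], [-2.7, 17.6], [1.9, 17.7]]
fit mm,deg [558.3 -73.4] -16.64 res px [[0.1, -0.4], [0.2, -2.5], [-0.0, 1.7], [-0.4, 1.0]]
carrier in tool [ 0.3 -0.5  0. ] 0.35 [ 0.55875867 -0.0729904   0.15952181]
[0] [ 551.  -205.5] -20.23 399.375
[1] [ 551. -204.] -20.75 204.5
[0, 1] [ 551.1 -204.1] -20.74 608.25
```

```bash
cat > te.py <<'E'
from h import *
def edges(c,cols,rows,left=True):
    g=cv2.cvtColor(c['img'],cv2.COLOR_BGR2HSV)[...,1].astype(float); g=cv2.GaussianBlur(g,(3,3),0)
    th=110
    def cross(v):   # first index of high->low crossing, subpixel
        for i in range(len(v)-3):
            if v[i]>th>=v[i+1] and v[i+2]<th and v[i+3]<th: return i+(v[i]-th)/(v[i]-v[i+1])
        return np.nan
    F=np.array([(u,cross(g[60:170,u])+60) for u in cols]); 
    L=np.array([(cross(g[v,20:140])+20,v) for v in rows])
    out=[]
    for A in (F,L):
        A=A[~np.isnan(A[:,1])&~np.isnan(A[:,0])]; W=ray(c,A,.01)[:,:2]*1000
        vx,vy,x,y=cv2.fitLine(W.astype(np.float32),cv2.DIST_HUBER,0,.1,.01).ravel(); d=np.array([vx,vy]);n=np.array([-vy,vx]); res=(W-[x,y])@n
        a=np.degrees(np.arctan2(vy,vx)); print(len(A),'dir',a.round(2),'rms',np.sqrt((res**2).mean()).round(2),'med',np.median(np.abs(res)).round(2)); out.append((np.array([x,y]),d))
    (a,d),(b,e)=out; t=np.linalg.solve(np.c_[d,-e],b-a); print('left front corner',(a+t[0]*d).round(1)); return out,F,L
E
python3 - <<'E'
from te import *
c=cam('wrist');out,F,L=edges(c,range(85,125),range(115,190))
g=cv2.cvtColor(c['img'],cv2.COLOR_BGR2HSV)[...,1]
print(g[90:110,100].tolist(),g[150,66:90].tolist(),g[130,170:195].tolist())
E
```

```text
35 dir 69.63 rms 0.06 med 0.04Traceback (most recent call last):
  File "<stdin>", line 2, in <module>
  File "te.py", line 14, in edges
    vx,vy,x,y=cv2.fitLine(W.astype(np.float32),cv2.DIST_HUBER,0,.1,.01).ravel(); d=np.array([vx,vy]);n=np.array([-vy,vx]); res=(W-[x,y])@n
              ~~~~~~~~~~~^^^^^^^^^^^^^^^^^^^^^^^^^^^^^^^^^^^^^^^^^^^^^^
cv2.error: OpenCV(4.12.0) /io/opencv/modules/imgproc/src/linefit.cpp:50: error: (-215:Assertion failed) count > 0 in function 'fitLine2D_wods'
```

```bash
sed -i 's/th=110/th=np.nan/; s/def cross(v):.*/def cross(v):\n        th=(v.max()+v.min())\/2/' te.py; sed -i 's/L=np.array(\[(cross(g\[v,20:140\])+20,v)/L=np.array([(cross(g[v,66:110])+66,v)/' te.py
python3 - <<'E'
from te import *
c=cam('wrist')
g=cv2.cvtColor(c['img'],cv2.COLOR_BGR2HSV)[...,1]
print(g[90:110,100].tolist(),g[150,66:90].tolist(),g[130,170:195].tolist())
out,F,L=edges(c,range(85,125),range(115,165))
E
```

```text
[96, 97, 96, 96, 97, 96, 95, 95, 102, 104, 80, 20, 8, 6, 9, 7, 7, 7, 7, 45] [96, 96, 95, 95, 95, 95, 95, 95, 95, 95, 90, 50, 11, 7, 7, 6, 6, 6, 6, 6, 6, 6, 7, 7] [7, 6, 6, 6, 9, 8, 8, 8, 10, 9, 21, 70, 98, 100, 100, 96, 81, 52, 30, 25, 21, 15, 16, 38, 88]
40 dir 69.64 rms 0.09 med 0.05
50 dir -20.58 rms 0.04 med 0.03
left front corner [ 441.  -212.4]
```

```bash
cat > ts.py <<'E'
from h import *
o=np.array([.5524,-.1999]);ya=np.radians(-20.45);ex=np.array([np.cos(ya),np.sin(ya)]);ey=np.array([-ex[1],ex[0]]);yaw=ya+np.pi
def W(x,y,z): return np.r_[o+ex*x/1000+ey*y/1000,z/1000]
def T(P): d=(np.atleast_2d(P)[:,:2]-o); return np.c_[d@ex,d@ey]*1000
E
python3 - <<'E'
from ts import *
c=cam('wrist')
for z in(0,.01): print('right edge',T(ray(c,[(180.7,130)],z)).round(1))
f=plan(W(-62.5,0,160),yaw);f=plan(W(-62.5,0,30),yaw,0,f)
print(f[0],T(tool()[0]))
E
```

```text
right edge [[-75.5  47.4]]
right edge [[-76.9  49.4]]
shift [  31.4 -119.5   -0.5] turn [-0.   -0.    0.06]
shift [  0.  -0. 130.] turn [0. 0. 0.]
[ 0.49383891 -0.17806313  0.03      ] [[-38.34228924 121.14618537]]
```

Call:
carry_out([
  [1,[8,-30,0],[0,0,0]],
  [1,[8,-30,0],[0,0,0]],
  [1,[8,-30,0],[0,0,0]],
  [1,[7.4,-29.5,0],[0,0,0.06]],
  [1,[0,0,35],[0,0,0]],
  [1,[0,0,40],[0,0,0]],
  [1,[0,0,35],[0,0,0]],
  [1,[0,0,20],[0,0,0]],
  [1,[0,0,0],[0,0,0]],
  [1,[0,0,0],[0,0,0]],
])

```text
time_s: 16.82
ee_pos: [0.4943, -0.1783, 0.0306]
eef_rot: [-3.142, 0.001, 2.785]
force: [-0.3, 0.5, -2.7]
grip_width: 0.0555
grip_force: 40.0
```

```bash
cat > n.py <<'E'
from ts import *
p,r=tool();X=r.as_matrix()[:,0];print('tcp in tester',T(p).round(1),(p[2]*1000).round(1),'yaw err',np.degrees(np.arctan2(-X[1],-X[0])-ya).round(2),'F tester',(ctrl.get_obs()['force'][:2]@np.c_[ex,ey]).round(1),ctrl.get_obs()['force'][2].round(1))
E
python3 n.py
```

```text
tcp in tester [[-61.9  -0.1]] 30.6 yaw err 0.01 F tester [-0.4  0.4] -2.7
```

Lower to just above the plate (TCP 12 mm), then settle.

Call:
carry_out([
  [1,[0,0,10],[0,0,0]],
  [1,[0,0,6],[0,0,0]],
  [1,[0,0,2.2],[0,0,0]],
  [1,[0,0,0.5],[0,0,0]],
  [1,[0,0,0],[0,0,0]],
])

```text
time_s: 17.45
ee_pos: [0.4938, -0.1781, 0.0116]
eef_rot: [-3.142, -0.0, 2.785]
force: [-6.3, 2.5, 10.5]
grip_width: 0.0555
grip_force: 40.0
```

Call:
carry_out([
  [1,[0,0,-0.3],[0,0,0]],
  [0.6,[0,0,0],[0,0,0]],
  [0,[0,0,0],[0,0,0]],
  [0,[0,0,0],[0,0,0]],
  [0,[0,0,0],[0,0,0]],
  [0,[0,0,0],[0,0,0]],
  [0,[0,0,-15],[0,0,0]],
  [0,[0,0,-30],[0,0,0]],
  [0,[0,0,-20],[0,0,0]],
  [0,[0,0,0],[0,0,0]],
])

```text
time_s: 18.7
ee_pos: [0.4947, -0.1785, 0.0781]
eef_rot: [-3.141, 0.003, 2.785]
force: [0.7, 0.1, -1.2]
grip_width: 0.094
grip_force: 0.0
```

```bash
python3 n.py; python3 m.py carrier .02 w7 carrier carrier_grip pocket cell; python3 - <<'E'
import cv2
cv2.imwrite('pics/w7b.png',cv2.resize(cv2.imread('pics/w7.png'),(800,600),interpolation=cv2.INTER_CUBIC))
E
```

```text
tcp in tester [[-61.6  -0.1]] 78.1 yaw err 0.01 F tester [0.6 0.3] -1.2
[ 0.4941 -0.1782  0.0768] [-3.142e+00  2.000e-03  2.785e+00]
carrier 0.93 6619 (477.8, -173.3, 58.0, 145.9, -20.5)
carrier_grip 0.96 [ 0.4174 -0.1498  0.0282] [254.  87.]
cell 0.77 [ 0.4863 -0.1838  0.0131] [243. 194.]
cell 0.7 [ 0.4913 -0.183   0.0204] [246. 202.]
```

View pics/w7b.png

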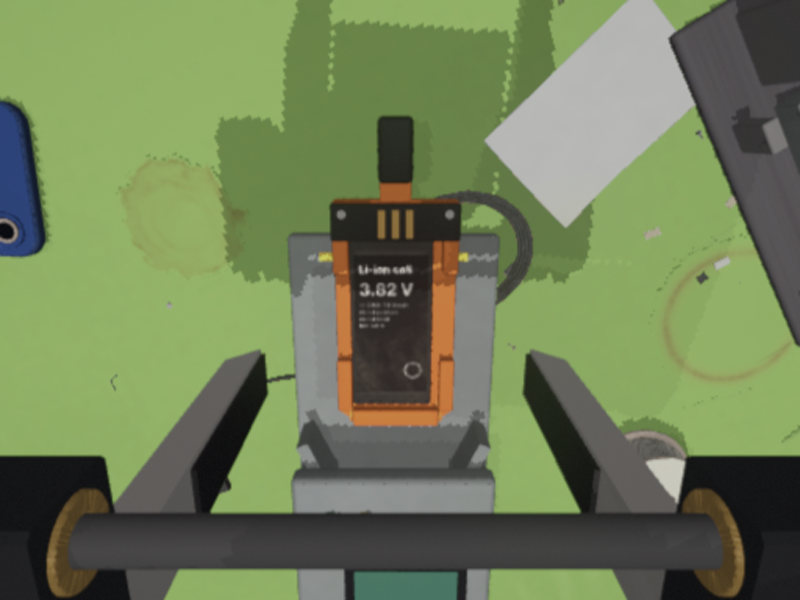

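The carrier rests on the front plate and is free of the fingers. It is centred (u≈395 against plate middle 394.5) with its nose at (396,415), just before the flare, and the battery flat. The grip is at (395,150).

Call:
carry_out([
  [0.5,[25,0,0],[0,0,0]],
  [0.5,[30,0,0],[0,0,0]],
  [0.5,[23.5,0,10],[0,0,0]],
  [0.5,[0,0,25],[0,0,0]],
  [0.5,[0,0,20],[0,0,0]],
  [0.5,[0,0,5],[0,0,0]],
  [1,[0,0,0],[0,0,0]],
  [1,[0,0,0],[0,0,0]],
  [1,[0,0,0],[0,0,0]],
  [1,[0,0,0],[0,0,0]],
], squeeze=25)

```text
time_s: 20.25
ee_pos: [0.4205, -0.1508, 0.0165]
eef_rot: [-3.142, 0.001, 2.785]
force: [-0.4, 0.1, 2.5]
grip_width: 0.0137
grip_force: 25.0
```

Call:
carry_out([
  [1,[0,0,0],[0,0,0]],
  [1,[0,0,0],[0,0,0]],
])

```text
time_s: 20.5
ee_pos: [0.4204, -0.1507, 0.0164]
eef_rot: [-3.142, 0.0, 2.785]
force: [-0.7, 1.0, 4.8]
grip_width: 0.0142
grip_force: 25.0
```

```bash
python3 n.py; python3 - <<'E'
from h import *
print(ctrl.get_obs()['grip_width'],ctrl.get_obs()['grip_force'])
E
```

```text
tcp in tester [[-1.408e+02 -1.000e-01]] 16.4 yaw err 0.01 F tester [-1.   0.7] 4.8
0.014207432844926711 25.000021643936634
```

Call:
carry_out([
  [1,[0,0,-0.2],[0,0,0]],
  [1,[-3,0,0],[0,0,0]],
  [1,[-5,0,0],[0,0,0]],
  [1,[-5,0,0],[0,0,0]],
  [1,[-5,0,0],[0,0,0]],
  [1,[-5,0,0],[0,0,0]],
  [1,[-5,0,0],[0,0,0]],
  [1,[-5,0,0],[0,0,0]],
  [1,[-3,0,0],[0,0,0]],
  [1,[0,0,0],[0,0,0]],
])

```text
time_s: 21.75
ee_pos: [0.454, -0.1633, 0.0165]
eef_rot: [-3.142, -0.0, 2.785]
force: [-2.5, 0.6, 7.3]
grip_width: 0.014
grip_force: 25.0
```

```bash
python3 n.py
```

```text
tcp in tester [[-1.05e+02 -1.00e-01]] 16.5 yaw err 0.01 F tester [-2.6 -0.3] 7.3
```

Call:
carry_out([
  [1,[-4,0,-0.1],[0,0,0]],
  [1,[-5,0,0],[0,0,0]],
  [1,[-5,0,0],[0,0,0]],
  [1,[-5,0,0],[0,0,0]],
  [1,[-5,0,0],[0,0,0]],
  [1,[-5,0,0],[0,0,0]],
  [1,[-3,0,0],[0,0,0]],
  [1,[-3,0,0],[0,0,0]],
  [1,[0,0,0],[0,0,0]],
])

```text
time_s: 22.88
ee_pos: [0.4868, -0.1755, 0.0165]
eef_rot: [-3.142, -0.0, 2.785]
force: [-1.1, 0.2, 5.8]
grip_width: 0.0136
grip_force: 25.0
```

```bash
python3 n.py
```

```text
tcp in tester [[-70.  -0.]] 16.5 yaw err 0.01 F tester [-1.2 -0.2] 5.8
```

Call:
carry_out([
  [1,[-5,0,0],[0,0,0]],
  [1,[-5,0,0],[0,0,0]],
  [1,[-5,0,0],[0,0,0]],
  [1,[-5,0,0],[0,0,0]],
  [1,[-4,0,0],[0,0,0]],
  [1,[-3,0,0],[0,0,0]],
  [1,[-3,0,0],[0,0,0]],
  [1,[-2,0,0],[0,0,0]],
  [1,[-2,0,0],[0,0,0]],
  [1,[0,0,0],[0,0,0]],
])

```text
time_s: 24.12
ee_pos: [0.5178, -0.187, 0.0165]
eef_rot: [3.142, -0.003, 2.785]
force: [-9.0, 3.5, 11.6]
grip_width: 0.0138
grip_force: 25.0
```

```bash
python3 n.py
```

```text
tcp in tester [[-37.   0.]] 16.5 yaw err 0.01 F tester [-9.7  0.1] 11.6
```

Call:
carry_out([
  [1,[-1.5,0,-0.1],[0,0,0]],
  [1,[-1.5,0,0],[0,0,0]],
  [1,[-1.5,0,0],[0,0,0]],
  [1,[-1,0,0],[0,0,0]],
  [1,[-1,0,0],[0,0,0]],
  [1,[0,0,0],[0,0,0]],
])

```text
time_s: 24.88
ee_pos: [0.5237, -0.1892, 0.0165]
eef_rot: [3.142, -0.003, 2.785]
force: [-9.5, 3.8, 11.4]
grip_width: 0.0141
grip_force: 25.0
```

```bash
python3 n.py
```

```text
tcp in tester [[-30.6  -0. ]] 16.5 yaw err 0.01 F tester [-10.2   0.3] 11.4
```

Call:
carry_out([
  [1,[-1,0,0],[0,0,0]],
  [1,[-1,0,0],[0,0,0]],
  [1,[0,0,0],[0,0,0]],
])

```text
time_s: 25.25
ee_pos: [0.5256, -0.1899, 0.0165]
eef_rot: [3.142, -0.003, 2.785]
force: [-10.3, 3.4, 11.0]
grip_width: 0.0137
grip_force: 25.0
```

Call:
carry_out([
  [1,[-1,0,0],[0,0,0]],
  [1,[0,0,0],[0,0,0]],
])

```text
time_s: 25.5
ee_pos: [0.5261, -0.1901, 0.0165]
eef_rot: [3.142, -0.004, 2.785]
force: [-13.1, 5.3, 15.3]
grip_width: 0.0141
grip_force: 25.0
```

Call:
carry_out([
  [1,[-1,0,0],[0,0,0]],
  [1,[0,0,0],[0,0,0]],
])

```text
time_s: 25.75
ee_pos: [0.5264, -0.1902, 0.0163]
eef_rot: [3.142, -0.006, 2.785]
force: [-16.7, 6.8, 16.5]
grip_width: 0.0141
grip_force: 25.0
```

```bash
python3 n.py
```

```text
tcp in tester [[-27.7   0. ]] 16.3 yaw err 0.01 F tester [-18.    0.6] 16.5
```

Call:
carry_out([
  [1,[-1.5,0,0],[0,0,0]],
  [1,[0,0,0],[0,0,0]],
])

```text
time_s: 26.0
ee_pos: [0.5274, -0.1905, 0.0161]
eef_rot: [3.141, -0.007, 2.785]
force: [-19.5, 6.7, 16.8]
grip_width: 0.0139
grip_force: 25.0
```

Call:
carry_out([
  [1,[1.5,0,0],[0,0,0]],
  [1,[0,0,0],[0,0,0]],
])

```text
time_s: 26.25
ee_pos: [0.5273, -0.1905, 0.0162]
eef_rot: [3.141, -0.003, 2.785]
force: [-7.5, 2.2, 7.9]
grip_width: 0.0139
grip_force: 25.0
```

```bash
python3 n.py
```

```text
tcp in tester [[-26.8   0. ]] 16.2 yaw err 0.01 F tester [-7.8 -0.5] 7.9
```

Call:
carry_out([
  [0.5,[0,0,0],[0,0,0]],
  [0.5,[0,0,0],[0,0,0]],
  [0.5,[0,0,0],[0,0,0]],
  [0.5,[0,0,0],[0,0,0]],
  [0.5,[0,0,-30],[0,0,0]],
  [0.5,[0,0,-45],[0,0,0]],
  [0.5,[-20,0,-45],[0,0,0]],
  [0.5,[-20,0,-20],[0,0,0]],
  [0.5,[0,0,0],[0,0,0]],
  [0.5,[0,0,0],[0,0,0]],
])

```text
time_s: 27.5
ee_pos: [0.565, -0.2046, 0.155]
eef_rot: [3.141, -0.002, 2.785]
force: [-0.2, 0.6, 0.3]
grip_width: 0.047
grip_force: 0.0
```

```bash
cat > fin.py <<'E'
from ts import *
c=cam('wrist');cv2.imwrite('pics/w8.png',c['img'])
for t in ('carrier_grip','contact_slide','slot_mouth','carrier','tester'):
  for d in ctrl.place_of(t,'wrist')[:2]: print(t,round(d['score'],2),T(d['at']).round(1),np.round(d['at'][2],3),proj(c,d['at'])[0].round())
hsv=cv2.cvtColor(c['img'],cv2.COLOR_BGR2HSV)
u0=proj(c,[W(-27,0,40)])[0]; print('expected grip top centre px',u0, 'rear edge',proj(c,[W(-40,0,40)])[0],'plate front',proj(c,[W(-100,0,10)])[0],'roof',proj(c,[W(0,0,48)])[0])
u=int(u0[0]); v0=int(proj(c,[W(-115,0,10)])[0][1]);v1=int(proj(c,[W(5,0,48)])[0][1])
for k in (u-3,u+3): print(v0,'V',hsv[v0:v1,k,2].tolist(),'S',hsv[v0:v1,k,1].tolist())
v=int(u0[1]); print('row V',hsv[v,u-30:u+30,2].tolist())
E
python3 fin.py
```

```text
carrier_grip 0.69 [[-29.7   0.4]] 0.032 [254. 134.]Traceback (most recent call last):
  File "fin.py", line 4, in <module>
    for d in ctrl.place_of(t,'wrist')[:2]: print(t,round(d['score'],2),T(d['at']).round(1),np.round(d['at'][2],3),proj(c,d['at'])[0].round())
             ~~~~~~~~~~~~~^^^^^^^^^^^
ValueError: it knows: blue_phone, bridge_edge, carrier, carrier_grip, cell, cell_contacts, cell_mid, dock, dock_cheeks, flux_jar, nose_wall, pocket, slot_mouth, solder_spool, tester
```

```bash
sed -i "s/'contact_slide',//" fin.py; python3 fin.py
```

```text
carrier_grip 0.95 [[-30.    1.5]] 0.028 [255. 133.]
slot_mouth 0.88 [[ 1.6 -2.1]] 0.008 [251. 163.]
slot_mouth 0.62 [[ 33.6 135.4]] -0.001 [385. 191.]
tester 0.82 [[ 1.2 -0.5]] -0.001 [253. 160.]
expected grip top centre px [253.5742838 137.9345735] rear edge [253.57637803 122.60428344] plate front [253.4421696   50.13615804] roof [253.60924466 170.73388748]
31 V [125, 125, 124, 125, 125, 124, 124, 124, 124, 124, 124, 124, 125, 125, 125, 125, 125, 125, 125, 124, 108, 97, 101, 102, 101, 101, 101, 101, 103, 127, 159, 172, 173, 171, 152, 119, 103, 102, 101, 101, 101, 100, 100, 99, 100, 101, 100, 101, 101, 102, 102, 102, 102, 102, 101, 101, 100, 100, 100, 100, 99, 100, 100, 100, 100, 100, 100, 100, 100, 100, 101, 101, 101, 101, 101, 101, 100, 100, 100, 99, 101, 100, 101, 100, 101, 101, 100, 101, 99, 93, 65, 33, 29, 32, 34, 37, 37, 37, 36, 37, 37, 37, 38, 37, 38, 37, 37, 39, 47, 51, 46, 39, 35, 36, 36, 35, 36, 35, 35, 37, 44, 63, 134, 174, 171, 154, 150, 150, 139, 118, 81, 52, 51, 58, 67, 71, 71, 72, 72, 72, 71, 58, 46, 45, 46] S [114, 116, 115, 116, 116, 115, 113, 115, 115, 113, 115, 115
[... 1275 characters left out ...]
, 138, 152, 154, 152, 127, 60, 7, 8, 8, 8, 8, 10, 8, 8, 10, 10, 8, 8, 10, 8, 8, 10, 8, 8, 8, 8, 8, 8, 8, 8, 5, 8, 8, 10, 10, 8, 5, 8, 8, 8, 5, 8, 8, 5, 8, 5, 8, 5, 5, 5, 8, 8, 8, 10, 10, 10, 10, 8, 5, 54, 97, 38, 9, 8, 7, 7, 7, 7, 7, 13, 7, 7, 7, 21, 13, 7, 7, 7, 11, 10, 6, 14, 7, 15, 8, 7, 0, 8, 0, 14, 12, 82, 159, 165, 173, 175, 177, 176, 177, 175, 139, 34, 5, 9, 19, 28, 28, 28, 27, 24, 20, 24, 14, 21, 21]
row V [102, 102, 103, 102, 102, 102, 102, 101, 101, 101, 100, 103, 122, 134, 137, 135, 115, 122, 127, 137, 136, 95, 50, 35, 36, 38, 36, 37, 37, 38, 45, 40, 36, 36, 38, 37, 33, 36, 68, 108, 115, 116, 125, 127, 129, 124, 124, 133, 135, 125, 110, 121, 125, 134, 135, 135, 127, 125, 122, 106]
```

Call:
carry_out([
  [1,[40,0,0],[0,0,0]],
  [1,[40,0,0],[0,0,0]],
  [1,[0,0,40],[0,0,0]],
  [1,[0,0,50],[0,0,0]],
  [1,[0,0,30],[0,0,0]],
  [1,[0,0,10],[0,0,0]],
  [1,[0,0,0],[0,0,0]],
  [1,[0,0,0],[0,0,0]],
], squeeze=20)

```text
time_s: 28.85
ee_pos: [0.4917, -0.1774, 0.0279]
eef_rot: [-3.141, 0.002, 2.785]
force: [0.1, -0.3, -0.3]
grip_width: 0.0005
grip_force: 0.0
```

```bash
python3 n.py; python3 - <<'E'
from h import *
print(ctrl.get_obs()['grip_width'])
E
```

```text
tcp in tester [[-64.7  -0.1]] 27.9 yaw err 0.01 F tester [ 0.2 -0.2] -0.3
0.00045221765104248607
```

Call:
carry_out([
  [1,[-5,0,0],[0,0,0]],
  [1,[-5,0,0],[0,0,0]],
  [1,[-3,0,0],[0,0,0]],
  [1,[-1,0,0],[0,0,0]],
  [1,[0,0,0],[0,0,0]],
])

```text
time_s: 29.48
ee_pos: [0.5041, -0.1819, 0.0265]
eef_rot: [3.142, -0.0, 2.785]
force: [-0.3, 1.3, 1.0]
grip_width: 0.0005
grip_force: 0.0
```

Call:
carry_out([
  [1,[-1,0,0],[0,0,0]],
  [1,[-1,0,0],[0,0,0]],
  [1,[0,0,0],[0,0,0]],
])

```text
time_s: 29.85
ee_pos: [0.5061, -0.1827, 0.0266]
eef_rot: [-3.142, 0.0, 2.785]
force: [0.7, 0.1, -0.3]
grip_width: 0.0002
grip_force: 0.0
```

Call:
carry_out([
  [1,[-1,0,0],[0,0,0]],
  [1,[0,0,0],[0,0,0]],
])

```text
time_s: 30.1
ee_pos: [0.5063, -0.1827, 0.0265]
eef_rot: [3.142, -0.002, 2.785]
force: [-4.8, 1.9, 3.5]
grip_width: 0.0003
grip_force: 2.7
```

```bash
python3 n.py
```

```text
tcp in tester [[-49.2  -0. ]] 26.5 yaw err 0.01 F tester [-5.2  0.1] 3.5
```

Call:
carry_out([
  [1,[-1,0,0],[0,0,0]],
  [1,[0,0,0],[0,0,0]],
])

```text
time_s: 30.35
ee_pos: [0.5064, -0.1827, 0.0264]
eef_rot: [3.142, -0.004, 2.785]
force: [-11.4, 3.3, 8.8]
grip_width: 0.0006
grip_force: 6.3
```

Call:
carry_out([
  [1,[-1,0,0],[0,0,0]],
  [1,[0,0,0],[0,0,0]],
])

```text
time_s: 30.6
ee_pos: [0.5065, -0.1828, 0.0264]
eef_rot: [3.142, -0.007, 2.785]
force: [-19.9, 6.3, 15.0]
grip_width: 0.0003
grip_force: 10.0
```

Call:
carry_out([
  [1,[-1,0,0],[0,0,0]],
  [1,[0,0,0],[0,0,0]],
])

```text
time_s: 30.85
ee_pos: [0.5066, -0.1828, 0.0263]
eef_rot: [3.142, -0.009, 2.785]
force: [-25.3, 9.1, 20.5]
grip_width: 0.0002
grip_force: 13.7
```

```bash
python3 n.py
```

```text
tcp in tester [[-48.9   0. ]] 26.3 yaw err 0.02 F tester [-26.9  -0.3] 20.5
```

At 27 N the carrier no longer moves (0.3 mm over three 1 mm steps), so it is against the stop. Backing away.

Call:
carry_out([
  [1,[5,0,0],[0,0,0]],
  [1,[15,0,0],[0,0,0]],
  [1,[15,0,-10],[0,0,0]],
  [1,[0,0,-40],[0,0,0]],
  [1,[0,0,-50],[0,0,0]],
  [1,[0,0,-50],[0,0,0]],
  [1,[0,0,0],[0,0,0]],
  [1,[0,0,0],[0,0,0]],
])

```text
time_s: 31.85
ee_pos: [0.4767, -0.1717, 0.1757]
eef_rot: [3.142, -0.001, 2.785]
force: [0.5, 0.1, -0.4]
grip_width: 0.0003
grip_force: 0.0
```

```bash
python3 - <<'E'
from ts import *
for n in('wrist','side','top'):
  c=cam(n)
  for t in ('carrier_grip','slot_mouth','flux_jar','solder_spool','blue_phone'):
    for d in ctrl.place_of(t,n)[:1]: print(n,t,round(d['score'],2),np.round(d['at'],3),T(d['at']).round(1))
o=ctrl.get_obs(); print(o['time_s'],o['ee_pos'],o['force'])
E
```

```text
wrist carrier_grip 0.8 [ 0.526 -0.187  0.025] [[-29.7   3.1]]
wrist solder_spool 0.67 [ 0.63  -0.088 -0.001] [[ 34.  131.9]]
wrist blue_phone 0.97 [ 0.351 -0.376 -0.004] [[-126.9 -234.9]]
side carrier_grip 0.61 [ 0.529 -0.19   0.029] [[-25.7   0.7]]
side slot_mouth 0.7 [ 0.549 -0.203  0.01 ] [[-2.3 -3.8]]
side flux_jar 0.63 [ 0.567 -0.205  0.022] [[15.6  0.6]]
side solder_spool 0.67 [ 0.631 -0.083 -0.   ] [[ 32.6 136.9]]
side blue_phone 0.9 [ 0.349 -0.38   0.003] [[-128. -240.]]
top carrier_grip 0.44 [ 0.512  0.037 -0.001] [[-120.3  207.8]]
top solder_spool 0.5 [ 0.631 -0.084 -0.002] [[ 33.2 136.4]]
top blue_phone 0.85 [ 0.354 -0.384 -0.001] [[-121.4 -242.3]]
32.75 [ 0.47695575 -0.17181503  0.17656731] [ 0.59059045 -0.80987379  0.32502406]
```

```bash
python3 -c "
from station import ctrl
print(ctrl.hand_in())"
```

```text
the job is handed in; nothing more can be done
None
```

The battery is fitted flat in the carrier and the carrier is in the slot against the stop (a 27 N push moved it only 0.3 mm). I handed the job in at about 33 s; I last saw the battery lying flat on the front plate, since it is out of view inside the slot.

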